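Tip the hinged parts pan to 45 degrees into a tray and lower it level

TASK

Slide the blue tray under the open lip of the hinged pan, grip side clear of the stand, so that it will catch what comes out. Then raise the pan by its red handle to the red 45 degree mark, hold it there for about two seconds until the flange ring and the shackle have slid into the tray, and lower it gently until it is level again. Do not tip it far past the mark, let go of the handle only when the pan is down, and leave the green tin and the yellow tape measure beside the work where they stand.

Things in the scene. Friction and masses are not known exactly. Their poses are not given: they have to be found in the camera images.
- stand: Fixed grey tipping stand; base 160 x 200 x 8 mm, cheeks 162 mm high standing out to x = +60, y = +-94 mm. Origin: centre of its underside on the table. x points the way the pan empties, y along the hinge, z up. Hinge line: x = +45, z = 150 mm, parallel to y. On the +y cheek a flat black quarter ring, 110 mm in radius about the hinge, carries the red 45 degree mark; a yellow pointer on the pan runs along it.
- pan (a joint): Tilt of the pan, rad: 0 = level on two rubber pads; grows as the handle end is raised (the handle swings up and towards the stand's +x). 0.785 = the red mark; stop at 1.35. Slight friction; the pan (0.4 to 0.75 kg) sinks to 0 by its own weight if let go, so hold it up. Lifting takes 2 to 6 N at the handle.
- pan_handle (a point): Middle of the pan's red round handle bar, 12 mm thick, 110 mm long, parallel to the stand's y, with an arm at each end. Pan level: x = -120, y = 0, z = 205 mm in the stand frame (165 mm behind and 55 mm above the hinge line, 50 mm behind the pan's rear wall). It swings on that radius about the hinge and may turn between the fingers.
- pan_lip (a point): Middle of the aluminium pan's open lip, at the front edge of its floor. Pan level: x = +125, z = 150 mm in the stand's frame; at 45 degrees 57 mm lower. Pan 160 mm wide, 195 mm long, walls 42 mm high (20 mm at the lip), floor 5 mm thick. The parts slide out at 25 to 40 degrees of tilt and drop just beyond the lip.
- tray: Loose square blue tray, 184 x 184 x 45 mm, walls 4 mm, 0.3 to 0.55 kg; black grip plate on its -x side, near the -y corner. Origin: centre of its underside. Can be dragged over the table by the grip plate. To catch the parts its centre belongs about 40 mm beyond the lip (x = +165, y = 0 in the stand's frame), with yaw = stand yaw + 90 degrees, so that the grip plate is at the side, clear of the pan.
- tray_grip (a point): Grip point of the tray's black grip plate (14 mm thick along the tray's x, 60 mm wide along its y, top edge 90 mm above the underside): x = -97, y = -50, z = 72 mm in the tray's frame.
- ring: Flat steel flange ring, 85 mm across, 10 mm thick, 0.3 kg, lying in the pan at the start. Origin: centre of its underside.
- shackle: Steel bow shackle, 91 x 62 x 18 mm, lying in the pan at the start. Origin: centre of its underside.
- grease_tin: Green and yellow grease tin, 87 mm across, 68 mm high, on the table just behind the stand and tray (nearer than a like one at the back); to be left alone. Origin: centre of its underside.
- tape_measure: Yellow tape measure standing on edge, 36 x 88 x 66 mm, just left of the stand (nearer than a like one at the back); to be left alone. Origin: centre of its underside.

How it is judged:
By the outcome, as a careful person would: the job done as asked, in the order asked, and still so for the second after the job is handed in, with the robot touching nothing.
It also fails if it takes over 72 s, if anything falls off the work surface, if the arm or the gripper's body presses on something with over 40 N, if the wrist force passes 120 N, or if a joint passes its speed limit or range.

ROBOT

A 7-joint arm with a two-finger parallel gripper is mounted at the origin on a cart in front of the work surface, level with it; the furniture and walls round the work are solid. World frame = base frame: x ahead of the robot, y to its left, z up, the work surface at z = 0. Lengths are in m, angles in rad, forces in N, time in s.
With the tool pointing down it reaches from about 0.4 to 0.85 m from the base axis. Payload 4.5 kg.
Tool frame: the origin (TCP) lies between the finger pads; the fingertips stand 11 mm ahead of it and the grasp point (between the pads) lies 8 mm behind it (r.nose_length is the distance from the TCP to the fingertips, in m); z points along the fingers, y is the line along which they close (so a half turn about z gives the same grasp; the last joint's range is limited). The gripper opens to 88 mm and grips with 3 to 60 N. Pads are 18 mm wide; open, the fingers measure 123 mm over their backs; the gripper's body (75 mm by 187 mm) begins 45 mm behind the grasp point.
Start: joints at [1.228, 0.689, -0.195, 1.565, 0.157, 0.902, -0.215], TCP at [0.23, -0.581, 0.25] pointing down, gripper open.
Joint ranges: [-3.01, 3.01], [-0.46, 2.08], [-1.47, 1.51], [0.13, 2.56], [-1, 4.14], [0.04, 2.09], [-2.66, 2.66]. Speed limits (rad/s): [2.57, 2.57, 3.14, 3.14, 3.14, 3.14, 3.14].

INTERFACE

Orientations are given as a unit quaternion [x, y, z, w].
In Python, from plant import get_state, snapshot, camera_model, r gives the robot as it stands.
- The arm moves only by the shell command python3 -m inch 'ROWS' [FORCE]. ROWS is text: rows parted by semicolons, each of 7 numbers parted by spaces: the opening, from -1 (shut) to 1 (fully open), then the shift along the tool's x, y, z in m, then the turn, a rotation vector about the tool's x, y, z in rad. A call has 1 to 20 rows; each row shifts and turns the commanded pose from where the row before left it, along the tool's axes as they then stand; what a row does not reach is not made up. A row lasts 1/12 s, in which the tool goes at most 41.7 mm and 7.16 degrees, less where a joint would pass 70% of its speed; a pose out of reach is approached as far as the arm can. A call is refused whole if a number of a shift passes 0.0417 or a number of a turn 0.125, either way. A call with a gripper value outside its range is refused whole. The fingers move at their own pace and stop on an object; FORCE is the grip in N (left out, the last holds). Time passes only in rows, so rows that do not move let the fingers close. It gives the time, the measured TCP pose, the force, the opening and the grip force at its end, in the units of the state.
- get_state(): the state, without advancing time (a new reading comes with each control period).
- snapshot(name): name is "side" or "top" or "wrist"; returns (picture, depth): 400x640x3 uint8, red, green, blue; 400x640 float32, m along the optical axis (not along the pixel's ray), 0 where there is no reading.
- camera_model(name): a dict with "intrinsics" (3x3 intrinsics, pixels), "view" (4x4, takes a point from world to camera coordinates). Camera axes: x right, y down, z forward; pixel columns grow to the right and rows downward; lengths in m; the calibration is good to about 2 mm. A picture is of the moment at which its call begins: read the wrist's pose just before it. camera_model takes no time and is no camera call; for the wrist camera it gives the pose at the moment of the call.
- r.finish_job(): hands the job in; it is judged then, once.
The state is a dict: "clock": time; "q": joint angles; "qd": joint speeds; "joint_torque": joint torques, N m; "tool_pos": TCP position; "eef_rot": TCP orientation; "contact_force": force on the tool from outside, world axes, zero at the start; "moment": the same for the moment, N m; "opening": opening from 0.0 (shut) to 1.0 (fully open); "finger_force": force on a finger pad.
Only numpy, scipy, OpenCV 4.12 (cv2) and the standard library are available. Lean on these libraries where they do the work, as an engineer would, in place of code of your own. Each camera call takes 0.05 s, during which the arm holds its last target. There are 200 camera calls.

## Working session

There is one attempt and no reset: what is moved stays moved. The work goes in short steps, Python scripts to look and compute and a shell command to move; the robot and the scene stay as the last step left them, time stands still between calls to the robot, and variables do not carry over. Pictures are saved under pics/ and viewed, at most 10 in all, crops included, and the job is handed in when it is done.

```bash
ls; mkdir -p pics; python3 - <<'E'
from plant import *
import cv2,numpy as np
for n in("top","side"):
    p,d=snapshot(n); cv2.imwrite(f"pics/{n}0.png",p[:,:,::-1]); np.save(f"/tmp/{n}_d.npy",d);np.save(f"/tmp/{n}_p.npy",p)
    m=camera_model(n); print(n,m); np.savez(f"/tmp/{n}_m.npz",K=m["intrinsics"],V=m["view"])
print(get_state())
E
```

```text
pics
top {'intrinsics': array([[390.55198195,   0.        , 317.86873683],
       [  0.        , 390.55198195, 201.14689345],
       [  0.        ,   0.        ,   1.        ]]), 'view': array([[ 0.0172609 , -0.99959878, -0.02245736,  0.28099214],
       [-0.98352772, -0.01293283, -0.18029413,  0.6593121 ],
       [ 0.17993136,  0.02519947, -0.98335634,  0.85888388],
       [ 0.        ,  0.        ,  0.        ,  1.        ]])}
side {'intrinsics': array([[439.52250876,   0.        , 307.3545626 ],
       [  0.        , 439.52250876, 200.76595733],
       [  0.        ,   0.        ,   1.        ]]), 'view': array([[-0.86202611,  0.50657068,  0.01723728,  0.38205788],
       [ 0.31415791,  0.56066869, -0.76613016, -0.26067707],
       [-0.39776348, -0.65500898, -0.64245424,  1.3750994 ],
       [ 0.        ,  0.        ,  0.        ,  1.        ]])}
{'clock': 0.1, 'q': array([ 1.2277872 ,  0.68985139, -0.19448995,  1.56620228,  0.15730639,
        0.90251535, -0.21507656]), 'qd': array([-0.00070251, -0.00216162,  0.00048897, -0.00082226, -0.00064571,
        0.0001857 , -0.00120786]), 'joint_torque': array([-2.89890522e-03, -5.28493631e+01, -1.27116110e+00, -1.53834325e+01,
       -5.25030855e-02,  2.06343684e-03,  6.20017590e-05]), 'tool_pos': array([ 0.22972031, -0.5806807 ,  0.24902993]), 'eef_rot': array([ 9.82296888e-01,  1.87329107e-01, -2.19611343e-04, -7.62823938e-04]), 'contact_force': array([-0.28201799,  0.10711658,  0.97605994]), 'moment': array([-0.01678867,  0.03033195, -0.01033179]), 'finger_force': 0.0, 'opening': 0.9973906574774175}
```

View pics/top0.png

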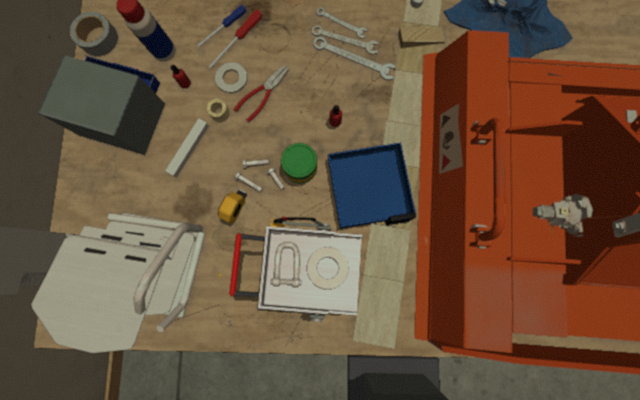

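View pics/side0.png

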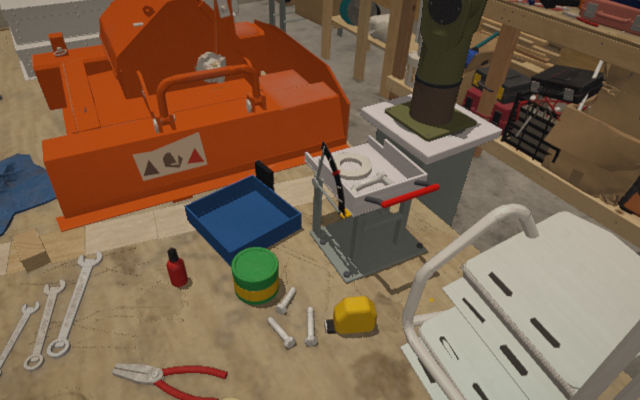

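The top view shows the handle at about (240,265), with the pan emptying to the right (world -y). The tray is at (370,185) and its grip is at (400,218). The tin is at (298,160), the tape at (231,207), and the orange machine starts at column 420 or so. The side view agrees with this. Next I'll measure positions.

```bash
cat > h.py <<'E'
import numpy as np,cv2
from plant import *
def cloud(n,save=None):
    if n=="wrist": m=camera_model(n); p,d=snapshot(n)
    else: p,d=snapshot(n); m=camera_model(n)
    if save: cv2.imwrite("pics/"+save,p[:,:,::-1])
    K=np.array(m["intrinsics"]);V=np.linalg.inv(m["view"])
    v,u=np.mgrid[:400,:640]
    c=np.stack([(u-K[0,2])/K[0,0]*d,(v-K[1,2])/K[1,1]*d,d],-1)
    w=c@V[:3,:3].T+V[:3,3]; w[d==0]=np.nan
    return cv2.cvtColor(p,cv2.COLOR_RGB2HSV).astype(int),w
def box(P):
    r_=cv2.minAreaRect(P[:,:2].astype(np.float32)*1000); return r_,cv2.boxPoints(r_).round().tolist()
def project(n,P):
    m=camera_model(n); c=np.asarray(P)@m["view"][:3,:3].T+m["view"][:3,3]; q=c@np.array(m["intrinsics"]).T; return q[...,:2]/q[...,2:]
E
cat > meas.py <<'E'
from h import *
for n in("top","side"):
    H,w=cloud(n); h,s,v=H[...,0],H[...,1],H[...,2]; x,y,z=w[...,0],w[...,1],w[...,2]
    red=((h<6)|(h>174))&(s>150)&(z>.12)&(x>.2)&(x<.75)&(y>-.05)&(y<.5)
    P=w[red]; print(n,"handle",len(P),np.median(P,0).round(4),box(P))
    bl=(h>100)&(h<125)&(s>120)&(z<.08)&(z>-.02)&(x>.3)&(x<.8)&(y<.3)&(y>-.3)
    P=w[bl]; print("tray",len(P),box(P[P[:,2]>.037]), np.percentile(P[:,2],[2,98]))
    bk=(v<60)&(z>.055)&(z<.1)&(y<.1)&(x<.8)&(x>.3)&(y>-.25)
    P=w[bk]; print("grip",len(P),P.mean(0) if len(P) else'', box(P) if len(P)>3 else '')
    pan=(s<60)&(z>.145)&(z<.21)&(x>.2)&(x<.7)&(y>-.1)&(y<.35); P=w[pan]; print("pan",len(P),box(P),np.percentile(P[:,2],[5,50,95]))
    orr=(h<12)&(s>150)&(x>.2)&(x<.8)&(y<-.02)&(z<.4); P=w[orr]; 
    for a,b in((0,.1),(.1,.25),(.25,.4)):
        Q=P[(P[:,2]>a)&(P[:,2]<b)]; print("orange",a,len(Q),Q[:,1].max() if len(Q) else'')
    g=(h>50)&(h<80)&(s>120)&(z>.055)&(z<.09)&(x>.3)&(x<.8); P=w[g]; print("tin",box(P) if len(P)>3 else'')
E
python3 meas.py
```

```text
top handle 356 [0.5045 0.4442 0.2099] (((558.8873291015625, 206.61367797851562), (470.0369567871094, 357.1933288574219), 79.74247741699219), [[341.0, 7.0], [693.0, -56.0], [776.0, 406.0], [425.0, 470.0]])
tray 5331 (((696.5807495117188, 164.3846435546875), (194.1443634033203, 181.34255981445312), 10.248814582824707), [[585.0, 236.0], [617.0, 58.0], [808.0, 92.0], [776.0, 271.0]]) [-2.11600135e-05  4.50720300e-02]
grip 167 [0.58657848 0.02502163 0.08673664] (((508.1199951171875, -16.392745971679688), (530.5830078125, 247.29901123046875), 27.313156127929688), [[216.0, -28.0], [329.0, -248.0], [801.0, -5.0], [687.0, 215.0]])
pan 6096 (((491.7489013671875, 158.3269805908203), (385.166748046875, 199.0214080810547), 89.3060302734375), [[390.0, -33.0], [589.0, -35.0], [594.0, 350.0], [395.0, 352.0]]) [0.14753772 0.15060742 0.17851593]
orange 0 4760 -0.12265199042860475
orange 0.1 25578 -0.020001319654325334
orange 0.25 8446 -0.02967164881254475
tin (((678.8204956054688, 244.6595458984375), (324.2560729980469, 85.03221893310547), 51.45154571533203), [[545.0, 144.0], [611.0, 91.0], [813.0, 34
[... 435 characters left out ...]
grip 114 [0.62556523 0.08584703 0.07749085] (((623.5616455078125, 83.697509765625), (11.474700927734375, 31.59946060180664), 11.834254264831543), [[615.0, 98.0], [621.0, 67.0], [632.0, 69.0], [626.0, 100.0]])
pan 3695 (((502.10162353515625, 147.65414428710938), (405.36724853515625, 185.066162109375), 89.74909973144531), [[409.0, -55.0], [594.0, -55.0], [596.0, 350.0], [410.0, 351.0]]) [0.14849967 0.1571426  0.18811402]
orange 0 464 -0.3283894751963504
orange 0.1 12005 -0.02003694103428999
orange 0.25 7140 -0.029253077153751028
tin (((757.47265625, 339.25335693359375), (84.1538314819336, 86.88760375976562), 6.0979790687561035), [[711.0, 378.0], [720.0, 292.0], [804.0, 301.0], [795.0, 387.0]])
```

```bash
cat > meas2.py <<'E'
from h import *
for n in("top","side"):
    H,w=cloud(n); h,s,v=H[...,0],H[...,1],H[...,2]; x,y,z=w[...,0],w[...,1],w[...,2]
    red=((h<6)|(h>174))&(s>150)&(z>.185)&(z<.23)&(x>.4)&(x<.62)&(y>.4)&(y<.5)
    P=w[red]; print(n,"handle",len(P),box(P),P[:,2].max())
    bk=(v<70)&(s<120)&(z>.06)&(z<.1)&(y<.15)&(y>.03)&(x<.68)&(x>.55)
    P=w[bk]; print("grip",len(P),P.mean(0), box(P))
    pan=(s<60)&(z>.15)&(z<.215)&(x>.38)&(x<.62)&(y>.17)&(y<.42); P=w[pan]; print("pan",len(P),box(P))
    orr=(h<12)&(s>150)&(x>.3)&(x<.7)&(y<.2)&(z>.0)&(z<.5); P=w[orr]
    for a in np.arange(0,.5,.05):
        Q=P[(P[:,2]>a)&(P[:,2]<a+.05)]; print("or",a.round(2),len(Q),np.percentile(Q[:,1],99).round(3) if len(Q) else'')
    ye=(h>18)&(h<32)&(s>150)&(z>.02)&(z<.09)&(x>.4)&(x<.75)&(y>.3)&(y<.6)
    P=w[ye]; print("yellow",len(P),P[:,0].min(),P[:,0].max(),P[:,1].min(),P[:,1].max())
    print("high things near handle", [ (w[(y>.45)&(y<.8)&(x>.3)&(x<.65)&(z>t)][:,1].min().round(3)) for t in(.1,.15,.2)])
E
python3 meas2.py
```

```text
top handle 329 (((502.7802429199219, 445.14593505859375), (9.918355941772461, 117.3357925415039), 86.68734741210938), [[444.0, 444.0], [561.0, 437.0], [562.0, 447.0], [444.0, 453.0]]) 0.21341177029997527
grip 163 [0.61562816 0.09976152 0.08758971] (((616.3949584960938, 99.00801086425781), (13.90380859375, 59.14518356323242), 10.542156219482422), [[604.0, 127.0], [615.0, 69.0], [629.0, 71.0], [618.0, 129.0]])
pan 5202 (((493.63507080078125, 311.6552429199219), (219.73631286621094, 197.438232421875), 87.480712890625), [[390.0, 206.0], [587.0, 198.0], [597.0, 417.0], [400.0, 426.0]])
or 0.0 6285 0.059
or 0.05 2948 0.038
or 0.1 3299 0.03
or 0.15 17388 -0.002
or 0.2 3107 -0.031
or 0.25 3469 -0.032
or 0.3 1761 -0.199
or 0.35 572 -0.199
or 0.4 0 
or 0.45 0 
yellow 568 0.604843434839625 0.7393247731406589 0.30001633053713833 0.5288577995842889
high things near handle [np.float64(0.45), np.float64(0.45), np.float64(0.45)]
side handle 398 (((504.1759338378906, 446.52020263671875), (118.07659149169922, 27.166454315185547), 5.928317546844482), [[444.0, 454.0], [447.0, 427.0], [564.0, 439.0], [561.0, 466.0]]) 0.21288129128303662
grip 231 [0.62167224 0.10410746 0.07837483] (((620.1168823242188, 100.02804565429688), (13.10600471496582, 57.870872497558594), 11.373197555541992), [[608.0, 127.0], [619.0, 70.0], [632.0, 73.0], [621.0, 130.0]])
pan 4469 (((504.8323059082031, 311.01678466796875), (222.639892578125, 181.51010131835938), 86.50745391845703), [[407.0, 205.0], [589.0, 194.0], [602.0, 417.0], [421.0, 428.0]])
or 0.0 1435 0.054
or 0.05 3180 0.038
or 0.1 3973 0.036
or 0.15 6945 0.001
or 0.2 1358 -0.031
or 0.25 1909 -0.032
or 0.3 1304 -0.199
or 0.35 516 -0.201
or 0.4 0 
or 0.45 0 
yellow 1265 0.6094643675462268 0.7495633351991725 0.3634801598860439 0.53327911225803
high things near handle [np.float64(0.45), np.float64(0.45), np.float64(0.45)]
```

```bash
python3 - <<'E'
from h import *
O=np.array([.497,.326]);a=np.radians(-93.2);R=np.array([[np.cos(a),np.sin(a)],[-np.sin(a),np.cos(a)]])
for n in("side","top"):
    H,w=cloud(n); h,s,v=H[...,0],H[...,1],H[...,2]; z=w[...,2]
    L=(w[...,:2]-O)@R.T*1000
    b=(s<70)&(z>.004)&(z<.014)&(abs(L[...,0])<130)&(abs(L[...,1])<140)
    P=L[b]; print(n,"base",len(P),np.percentile(P,[0,2,98,100],axis=0).round(1).tolist())
    ch=(z>.03)&(z<.13)&(s<70)&(abs(L[...,0])<130)&(abs(L[...,1])<140);P=L[ch];print("cheek",len(P),np.percentile(P,[0,2,98,100],axis=0).round(1).tolist())
    o=(h<14)&(s>150)&(z>.004)&(z<.15)
    for x0 in np.arange(.3,.9,.08):
        m=o&(w[...,0]>x0)&(w[...,0]<x0+.08)&(w[...,1]<.12); print(x0.round(2),m.sum(),np.percentile(w[m][:,1],[95,100]).round(4) if m.any() else '', end=' | ')
    print()
    bl=(h>100)&(h<125)&(s>120)&(z<.08)&(z>.038)&(w[...,0]>.55)&(w[...,0]<.85)&(w[...,1]<.3)&(w[...,1]>0);print("tray",box(w[bl]))
E
cat > /dev/null; python3 - <<'E'
import cv2
i=cv2.imread('pics/side0.png')[120:300,160:460]
cv2.imwrite('pics/c1.png',cv2.resize(i,(800,480),interpolation=2))
E
```

```text
side base 3827 [[-101.0, -98.5], [-98.2, -90.1], [53.5, 97.9], [85.3, 106.1]]
cheek 1369 [[-64.3, -62.4], [-63.1, -58.4], [57.8, 93.1], [125.4, 118.3]]
0.3 2098 [0.0368 0.0517] | 0.38 1370 [0.0345 0.0489] | 0.46 1598 [0.043  0.0588] | 0.54 1614 [0.0351 0.1175] | 0.62 1889 [0.0316 0.0744] | 0.7 1426 [0.0362 0.045 ] | 0.78 2034 [0.0293 0.0417] | 0.86 2869 [0.0211 0.0352] | 
tray (((703.3319702148438, 164.03546142578125), (189.72142028808594, 185.87210083007812), 10.404085159301758), [[593.0, 238.0], [627.0, 55.0], [813.0, 90.0], [780.0, 273.0]])
top base 33 [[-92.8, -102.3], [-90.9, -102.2], [106.6, 110.6], [117.4, 112.8]]
cheek 12 [[29.0, -90.6], [29.5, -90.4], [79.3, 137.8], [80.0, 138.1]]
0.3 3069 [0.0437 0.0658] | 0.38 4363 [0.0475 0.0631] | 0.46 1984 [0.0499 0.0583] | 0.54 1603 [0.0461 0.0536] | 0.62 1557 [0.0411 0.0495] | 0.7 968 [0.0384 0.0441] | 0.78 808 [0.0337 0.0392] | 0.86 1587 [0.0252 0.0346] | 
tray (((696.8406372070312, 164.1553192138672), (194.56802368164062, 181.6036834716797), 9.906967163085938), [[585.0, 237.0], [617.0, 58.0], [808.0, 91.0], [777.0, 270.0]])
```

View pics/c1.png

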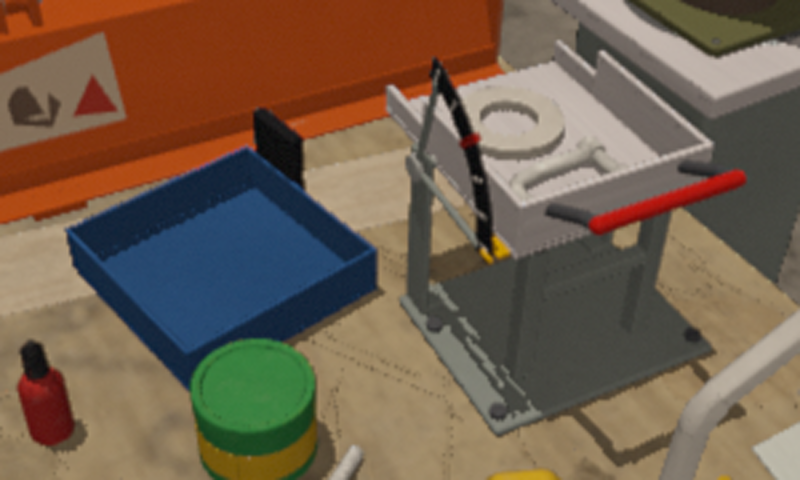

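The crop shows the stand base ending near x=+58 in the stand frame, so it won't foul the tray. The orange toe sits about 10 mm beyond the tray's target edge. Next I'll check the machine's heights along the route.

```bash
cat >> h.py <<'E'
from scipy.spatial.transform import Rotation as Rn
def plan(pos,yang):
    """turn about tool z, then shift in tool axes, to reach TCP pos with tool y (mod pi) at world angle yang deg, tool down"""
    s=get_state();R=Rn.from_quat(s["eef_rot"]).as_matrix(); y=R[:,1]
    cur=np.degrees(np.arctan2(y[1],y[0])); d=(yang-cur+90)%180-90
    b=np.radians(cur+d); yy=np.array([np.cos(b),np.sin(b),0]); zz=np.array([0,0,-1.]); T=np.stack([np.cross(yy,zz),yy,zz],1)
    print("rotvec tool",Rn.from_matrix(R.T@T).as_rotvec().round(4),"deg yaw",d.round(2)," then shift",(T.T@(np.array(pos)-s["tool_pos"])).round(4),"q",s["q"].round(2))
E
python3 - <<'E'
from h import *
H,w=cloud("top"); x,y,z=w[...,0],w[...,1],w[...,2]
for x0 in np.arange(.1,.9,.1):
    print(x0.round(1),[ (float(np.nanmax(z[m])).__round__(2) if (m:=(x>x0)&(x<x0+.1)&(y>y0)&(y<y0+.1)).any() else None) for y0 in np.arange(-.8,.2,.1)])
plan([.618,.0995,.25],10.3)
E
```

```text
0.1 [-0.75, -0.75, -0.75, -0.75, -0.75, -0.75, -0.34, -0.33, -0.32, -0.32]
0.2 [None, None, None, None, None, None, None, -0.0, -0.0, -0.0]
0.3 [None, None, None, 0.07, 0.2, 0.21, 0.21, 0.21, 0.17, 0.01]
0.4 [None, None, None, 0.03, 0.23, 0.23, 0.16, 0.16, 0.14, 0.01]
0.5 [None, None, None, None, 0.23, 0.37, 0.39, 0.28, 0.13, 0.17]
0.6 [None, None, None, None, None, 0.37, 0.24, 0.28, 0.11, 0.09]
0.7 [None, None, None, None, None, 0.37, 0.23, 0.28, 0.1, 0.05]
0.8 [None, None, None, 0.16, 0.28, 0.29, 0.16, 0.2, 0.09, 0.05]
rotvec tool [-0.     -0.     -1.3738] deg yaw 78.71  then shift [ 6.003e-01  5.035e-01 -3.000e-04] q [ 1.23  0.69 -0.19  1.57  0.16  0.9  -0.22]
```

```bash
python3 -m inch '0 0 0 -0.0182 0 0 -0.1249;0 0 0 -0.0182 0 0 -0.1249;0 0 0 -0.0182 0 0 -0.1249;0 0 0 -0.0182 0 0 -0.1249;0 0 0 -0.0182 0 0 -0.1249;0 0 0 -0.0182 0 0 -0.1249;0 0 0 -0.0182 0 0 -0.1249;0 0 0 -0.0182 0 0 -0.1249;0 0 0 -0.0182 0 0 -0.1249;0 0 0 -0.0182 0 0 -0.1249;0 0 0 -0.0182 0 0 -0.1249;0 0 0 0 0 0 0' 30; python3 -c "
from h import *
plan([.618,.0995,.45],10.3)"
```

```text
clock: 1.45
tool_pos: [0.2308, -0.5822, 0.4536]
eef_rot: [0.639, 0.769, -0.001, 0.003]
contact_force: [0.5, -0.8, 0.7]
opening: 0.501
finger_force: 0.0
rotvec tool [0.0027 0.0062 0.0033] deg yaw -0.19  then shift [0.6015 0.5028 0.0036] q [ 1.42  0.57 -0.6   1.21  0.32  1.44  1.04]
```

```bash
python3 -m inch '0 0.03 0.025 0 0 0 0;0 0.03 0.025 0 0 0 0;0 0.03 0.025 0 0 0 0;0 0.03 0.025 0 0 0 0;0 0.03 0.025 0 0 0 0;0 0.03 0.025 0 0 0 0;0 0.03 0.025 0 0 0 0;0 0.03 0.025 0 0 0 0;0 0.03 0.025 0 0 0 0;0 0.03 0.025 0 0 0 0;0 0.03 0.025 0 0 0 0;0 0.03 0.025 0 0 0 0;0 0.03 0.025 0 0 0 0;0 0.03 0.025 0 0 0 0;0 0.03 0.025 0 0 0 0;0 0.03 0.025 0 0 0 0;0 0.03 0.025 0 0 0 0;0 0.03 0.025 0 0 0 0;0 0.03 0.025 0 0 0 0;0 0.03 0.028 0 0 0 0'; python3 -m inch '0 0 0 0.03 0 0 0;0 0 0 0.03 0 0 0;0 0 0 0.03 0 0 0;0 0 0 0.03 0 0 0;0 0 0 0.03 0 0 0;0 0 0 0.03 0 0 0;0 0 0 0.03 0 0 0;0 0 0 0 0 0 0;0 0 0 0 0 0 0'; python3 -c "
from h import *
plan([.618,.0995,.23],10.3)
H,w=cloud('wrist','w1.png'); h,s,v=H[...,0],H[...,1],H[...,2]; x,y,z=w[...,0],w[...,1],w[...,2]
m=(v<70)&(s<130)&(z>.06)&(z<.1)&(x>.55)&(x<.68)&(y>.03)&(y<.16);print(m.sum())
if m.sum()>5: print(w[m].mean(0),box(w[m]))
"
```

```text
clock: 3.12
tool_pos: [0.6177, 0.1006, 0.4491]
eef_rot: [0.642, 0.767, -0.001, 0.0]
contact_force: [0.7, 0.1, 0.3]
opening: 0.499
finger_force: 0.0
clock: 3.87
tool_pos: [0.6164, 0.0987, 0.2385]
eef_rot: [0.641, 0.767, -0.002, -0.001]
contact_force: [0.5, 0.7, 0.9]
opening: 0.501
finger_force: 0.0
rotvec tool [-0.004   0.0004 -0.0012] deg yaw 0.07  then shift [0.0005 0.0017 0.0085] q [ 0.1   0.76 -0.63  1.56  0.5   0.99 -0.5 ]
26
[0.61521482 0.12425817 0.08017278] (((613.8380737304688, 121.81941223144531), (8.912422180175781, 8.06247615814209), 10.57312297821045), [[609.0, 125.0], [610.0, 117.0], [619.0, 119.0], [617.0, 127.0]])
```

View pics/w1.png

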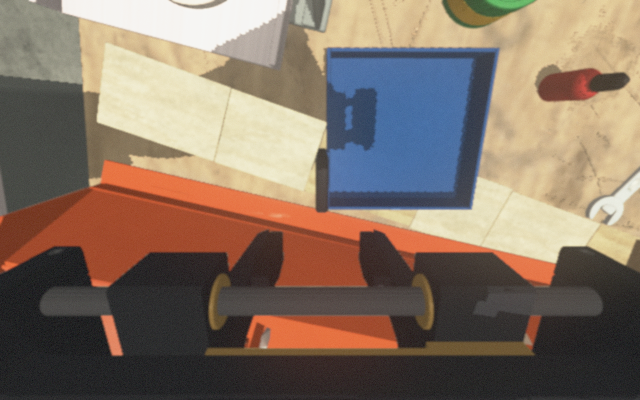

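The wrist picture shows the plate at (322,180), lined up between the fingers (midpoint about 321). I'll descend and grip.

```bash
python3 -m inch '0 0 0.0017 0.025 0 0 0;0 0 0 0.025 0 0 0;0 0 0 0.025 0 0 0;0 0 0 0.025 0 0 0;0 0 0 0.025 0 0 0;0 0 0 0.025 0 0 0;0 0 0 0.02 0 0 0;0 0 0 0.004 0 0 0;0 0 0 0 0 0 0' 30; python3 -m inch '-1 0 0 0 0 0 0;-1 0 0 0 0 0 0;-1 0 0 0 0 0 0;-1 0 0 0 0 0 0;-1 0 0 0 0 0 0;-1 0 0 0 0 0 0' 35; python3 -c "
from h import *
plan([.6034,.1075,.064],-3.2)"
```

```text
clock: 4.67
tool_pos: [0.6199, 0.0998, 0.0666]
eef_rot: [0.641, 0.768, 0.0, 0.0]
contact_force: [0.0, 0.1, -0.2]
opening: 0.496
finger_force: 0.0
clock: 5.17
tool_pos: [0.6186, 0.0991, 0.0667]
eef_rot: [0.641, 0.768, -0.001, 0.0]
contact_force: [-3.6, -1.3, 6.4]
opening: 0.151
finger_force: 35.0
rotvec tool [-0.0008  0.0011  0.2359] deg yaw -13.51  then shift [ 0.0076 -0.0157  0.0027] q [ 0.03  0.98 -0.49  1.67  0.68  0.67 -0.64]
```

```bash
python3 -m inch '-1 0.0013 -0.0026 0 0 0 0.0393;-1 0.0013 -0.0026 0 0 0 0.0393;-1 0.0013 -0.0026 0 0 0 0.0393;-1 0.0013 -0.0026 0 0 0 0.0393;-1 0.0013 -0.0026 0 0 0 0.0393;-1 0.0013 -0.0026 0 0 0 0.0393;-1 0 0 0 0 0 0;-1 0 0 0 0 0 0'; python3 -c "
from h import *
plan([.388,.1185,.0667],-3.2)
H,w=cloud('side'); h,s,v=H[...,0],H[...,1],H[...,2]; z=w[...,2]
bl=(h>100)&(h<125)&(s>120)&(z<.08)&(z>.038)&(w[...,0]>.4)&(w[...,0]<.85)&(w[...,1]<.3)&(w[...,1]>0);print('tray',box(w[bl]))"
```

```text
clock: 5.83
tool_pos: [0.6037, 0.1064, 0.0667]
eef_rot: [0.726, 0.687, 0.001, 0.0]
contact_force: [0.0, 0.0, 6.2]
opening: 0.157
finger_force: 35.0
rotvec tool [ 0.0016 -0.0006  0.0006] deg yaw -0.04  then shift [ 0.     -0.2161 -0.    ] q [-0.02  0.95 -0.42  1.72  0.62  0.61 -0.86]
tray (((705.0697631835938, 148.978759765625), (186.7327117919922, 184.54354858398438), 87.02754211425781), [[608.0, 61.0], [792.0, 51.0], [802.0, 237.0], [618.0, 247.0]])
```

```bash
python3 -m inch '-1 0 -0.006 0 0 0 0;-1 0 -0.012 0 0 0 0;-1 0 -0.012 0 0 0 0;-1 0 -0.012 0 0 0 0;-1 0 -0.012 0 0 0 0;-1 0 -0.012 0 0 0 0;-1 0 -0.012 0 0 0 0;-1 0 -0.012 0 0 0 0;-1 0 -0.012 0 0 0 0;-1 0 -0.012 0 0 0 0;-1 0 -0.012 0 0 0 0;-1 0 -0.012 0 0 0 0;-1 0 -0.012 0 0 0 0;-1 0 -0.012 0 0 0 0;-1 0 -0.012 0 0 0 0;-1 0 -0.012 0 0 0 0;-1 0 -0.012 0 0 0 0;-1 0 -0.012 0 0 0 0;-1 0 -0.006 0 0 0 0;-1 0 0 0 0 0 0'; python3 -c "
from h import *
plan([.388,.1185,.0667],-3.2)
for n in('side','top'):
  H,w=cloud(n,n+'1.png'); h,s,v=H[...,0],H[...,1],H[...,2]; z=w[...,2]
  bl=(h>100)&(h<125)&(s>120)&(z<.08)&(z>.038)&(w[...,0]>.3)&(w[...,0]<.85)&(w[...,1]<.3)&(w[...,1]>0);print('tray',box(w[bl]))"
```

```text
clock: 7.55
tool_pos: [0.4009, 0.1171, 0.0672]
eef_rot: [0.726, 0.688, -0.003, -0.0]
contact_force: [0.2, 0.1, -2.0]
opening: 0.156
finger_force: 35.0
rotvec tool [-0.0037  0.0036  0.0026] deg yaw -0.15  then shift [ 0.0007 -0.013   0.0005] q [-0.36  0.83 -0.06  2.31  1.33  0.05 -1.79]
tray (((549.5045166015625, 158.17173767089844), (187.15536499023438, 93.09537506103516), 85.52557373046875), [[496.0, 69.0], [589.0, 61.0], [603.0, 248.0], [510.0, 255.0]])
tray (((498.22637939453125, 160.41787719726562), (179.02818298339844, 183.36932373046875), 86.83268737792969), [[402.0, 76.0], [585.0, 66.0], [595.0, 245.0], [412.0, 255.0]])
```

View pics/top1.png

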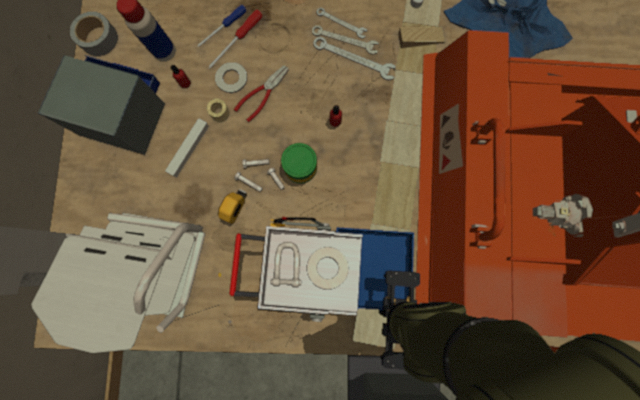

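The top view shows the tray beside the pan, about 12 mm short of its target along world -x because joint 6 is at its limit. I'll let go and nudge the far wall toward the robot with closed fingers.

```bash
python3 -m inch '-0.2 0 0 0 0 0 0;-0.2 0 0 0 0 0 0;-0.2 0 0 0 0 0 0;-0.2 0 0 0 0 0 0;-0.2 0 0 -0.02 0 0 0;-0.2 0 0 -0.03 0 0 0;-0.2 0 0 -0.03 0 0 0;-1 0 0 -0.03 0 0 0;-1 0 0 -0.03 0 0 0;-1 0 0 -0.03 0 0 0;-1 0 0 0 0 0 0' 20; python3 -c "
from h import *
plan([.63,.145,.25],-3.2)"
```

```text
clock: 8.57
tool_pos: [0.4053, 0.1191, 0.229]
eef_rot: [0.727, 0.686, 0.003, 0.002]
contact_force: [0.8, 0.2, 0.4]
opening: 0.122
finger_force: 0.0
rotvec tool [ 0.0074 -0.0014 -0.0022] deg yaw 0.13  then shift [ 0.0384  0.2229 -0.021 ] q [ 0.1   0.55 -0.75  2.16  0.64  0.65 -1.16]
```

```bash
python3 -m inch '-1 0.004 0.022 -0.002 0 0 0;-1 0.004 0.022 -0.002 0 0 0;-1 0.004 0.022 -0.002 0 0 0;-1 0.004 0.022 -0.002 0 0 0;-1 0.004 0.022 -0.002 0 0 0;-1 0.004 0.022 -0.002 0 0 0;-1 0.004 0.022 -0.002 0 0 0;-1 0.004 0.022 -0.002 0 0 0;-1 0.004 0.024 -0.002 0 0 0;-1 0.002 0.024 -0.002 0 0 0;-1 0 0 0 0 0 0' 20; python3 -c "
from h import *
plan([.63,.145,.035],-3.2)
H,w=cloud('top'); h,s,v=H[...,0],H[...,1],H[...,2]; z=w[...,2]
bl=(h>100)&(h<125)&(s>120)&(z<.08)&(z>.038)&(w[...,0]>.3)&(w[...,0]<.85)&(w[...,1]<.3)&(w[...,1]>0);print('tray',box(w[bl]))"
```

```text
clock: 9.48
tool_pos: [0.6331, 0.1423, 0.244]
eef_rot: [0.728, 0.685, 0.001, 0.002]
contact_force: [-1.0, 0.2, 0.4]
opening: 0.001
finger_force: 0.0
rotvec tool [ 0.0031  0.0015 -0.005 ] deg yaw 0.29  then shift [ 0.0025 -0.0032  0.209 ] q [ 0.08  0.81 -0.74  1.48  0.59  1.08 -0.85]
tray (((498.64080810546875, 160.16006469726562), (178.60899353027344, 184.7100830078125), 87.1889419555664), [[402.0, 75.0], [587.0, 66.0], [595.0, 245.0], [411.0, 254.0]])
```

```bash
python3 -m inch '-1 0.002 0 0.03 0 0 0;-1 0 0 0.03 0 0 0;-1 0 0 0.03 0 0 0;-1 0 0 0.03 0 0 0;-1 0 0 0.03 0 0 0;-1 0 0 0.03 0 0 0;-1 0 0 0.02 0 0 0;-1 0 0 0.009 0 0 0;-1 0 -0.005 0 0 0 0;-1 0 -0.005 0 0 0 0;-1 0 -0.005 0 0 0 0;-1 0 -0.005 0 0 0 0;-1 0 -0.005 0 0 0 0;-1 0 0 0 0 0 0';python3 -m inch '-1 0 -0.004 0 0 0 0;-1 0 -0.004 0 0 0 0;-1 0 0 0 0 0 0' ; cat > tr.py <<'E'
from h import *
H,w=cloud('top'); h,s,v=H[...,0],H[...,1],H[...,2]; z=w[...,2]
bl=(h>100)&(h<125)&(s>120)&(z<.08)&(z>.038)&(w[...,0]>.3)&(w[...,0]<.85)&(w[...,1]<.3)&(w[...,1]>0);print('tray',box(w[bl]))
E
python3 tr.py
```

```text
clock: 10.7
tool_pos: [0.6044, 0.1463, 0.0372]
eef_rot: [0.727, 0.687, 0.0, 0.001]
contact_force: [-0.3, 0.0, 0.8]
opening: 0.009
finger_force: 0.0
clock: 10.95
tool_pos: [0.5971, 0.1466, 0.0366]
eef_rot: [0.727, 0.687, 0.0, 0.002]
contact_force: [3.4, -0.1, 2.1]
opening: 0.001
finger_force: 1.7
tray (((487.9307861328125, 128.1586151123047), (115.98837280273438, 182.15943908691406), 88.19000244140625), [[395.0, 73.0], [577.0, 67.0], [581.0, 183.0], [399.0, 189.0]])
```

```bash
python3 -m inch '-1 0 -0.004 0 0 0 0;-1 0 -0.001 0 0 0 0;-1 0 0 0 0 0 0;-1 0 0.015 0 0 0 0;-1 0 0.015 0 0 0 0;-1 0 0 -0.03 0 0 0;-1 0 0 -0.04 0 0 0;-1 0 0 -0.04 0 0 0;-1 0 0 -0.04 0 0 0;-1 0 0 -0.04 0 0 0;-1 0 0 -0.04 0 0 0;-1 0 0 -0.04 0 0 0;-1 0 0 -0.03 0 0 0;-1 0 0 0 0 0 0'; python3 tr.py; python3 -c "
from h import *
plan([.504,.446,.33],-93.2)"
```

```text
clock: 12.17
tool_pos: [0.6221, 0.1479, 0.3417]
eef_rot: [0.727, 0.687, 0.003, 0.002]
contact_force: [0.9, 0.2, -0.6]
opening: 0.006
finger_force: 0.0
tray (((481.4400329589844, 126.55992126464844), (115.08503723144531, 184.38092041015625), 89.39105224609375), [[389.0, 70.0], [573.0, 68.0], [574.0, 183.0], [390.0, 185.0]])
rotvec tool [ 0.0027 -0.0019  1.5701] deg yaw -89.96  then shift [-0.1336 -0.2922  0.0082] q [ 0.09  0.71 -0.79  1.39  0.51  1.25 -0.79]
```

```bash
python3 -m inch '-0.1 0 0 0 0 0 -0.1209;-0.1 0 0 0 0 0 -0.1209;-0.1 0 0 0 0 0 -0.1209;-0.1 0 0 0 0 0 -0.1209;-0.1 0 0 0 0 0 -0.1209;-0.1 0 0 0 0 0 -0.1209;-0.1 0 0 0 0 0 -0.1209;-0.1 0 0 0 0 0 -0.1209;-0.1 0 0 0 0 0 -0.1209;-0.1 0 0 0 0 0 -0.1209;-0.1 0 0 0 0 0 -0.1209;-0.1 0 0 0 0 0 -0.1209;-0.1 0 0 0 0 0 -0.1209;-0.1 0 0 0 0 0 0'; python3 -c "
from h import *
plan([.504,.446,.34],-93.2)
for n in('top','side'):
  H,w=cloud(n,n+'2.png'); x,y,z=w[...,0],w[...,1],w[...,2]
  for y0 in(.48,.51,.54,.57,.6,.63,.66,.7): 
    m=(x>.4)&(x<.62)&(y>y0)&(y<y0+.03);print(n,y0,np.nanmax(z[m]).round(3) if m.any() else '')
"; python3 tr.py
```

```text
clock: 13.38
tool_pos: [0.6198, 0.145, 0.3328]
eef_rot: [0.026, 1.0, -0.002, -0.003]
contact_force: [0.2, -1.2, -0.0]
opening: 0.45
finger_force: 0.0
rotvec tool [-0.0044 -0.005   0.0042] deg yaw -0.24  then shift [ 0.1324  0.2941 -0.0072] q [ 0.23  0.84 -1.16  1.38  0.76  1.41  0.59]
top 0.48 0.065
top 0.51 0.061
top 0.54 0.217
top 0.57 0.277
top 0.6 0.274
top 0.63 0.226
top 0.66 0.227
top 0.7 0.229
side 0.48 0.063
side 0.51 0.059
side 0.54 0.216
side 0.57 0.277
side 0.6 0.275
side 0.63 0.226
side 0.66 0.227
side 0.7 0.229
tray (((481.76617431640625, 129.6942901611328), (116.12850189208984, 180.76919555664062), 86.9544906616211), [[388.0, 77.0], [569.0, 67.0], [575.0, 183.0], [395.0, 192.0]])
```

```bash
python3 -m inch '-0.1 0.013 0.029 0 0 0 0;-0.1 0.013 0.029 0 0 0 0;-0.1 0.013 0.029 0 0 0 0;-0.1 0.013 0.029 0 0 0 0;-0.1 0.013 0.029 0 0 0 0;-0.1 0.013 0.029 0 0 0 0;-0.1 0.013 0.029 0 0 0 0;-0.1 0.013 0.029 0 0 0 0;-0.1 0.013 0.029 0 0 0 0;-0.1 0.013 0.029 0 0 0 0;-0.1 0.002 0.004 0 0 0 0;-0.1 0 0 0 0 0 0;-0.1 0 0 0 0 0 0'; python3 tr.py; python3 -c "
from h import *
plan([.504,.446,.28],-93.2)
H,w=cloud('wrist','w2.png'); h,s,v=H[...,0],H[...,1],H[...,2]; x,y,z=w[...,0],w[...,1],w[...,2]
m=((h<6)|(h>174))&(s>150)&(z>.185)&(z<.23)&(x>.4)&(x<.62)&(y>.4)&(y<.5);print(m.sum(),box(w[m]),w[m].mean(0))"
```

```text
clock: 14.62
tool_pos: [0.5064, 0.4459, 0.3345]
eef_rot: [0.029, 1.0, -0.002, 0.0]
contact_force: [0.3, -0.7, 0.1]
opening: 0.451
finger_force: 0.0
tray (((568.2972412109375, 118.65764617919922), (122.13436889648438, 42.3189582824707), 65.90753936767578), [[524.0, 72.0], [563.0, 54.0], [613.0, 166.0], [574.0, 183.0]])
rotvec tool [-0.0044  0.0014 -0.0033] deg yaw 0.19  then shift [0.0033 0.0007 0.0546] q [-0.33  0.86 -1.09  1.25  0.75  1.44  0.16]
1081 (((502.58837890625, 444.8206481933594), (9.316130638122559, 118.28533935546875), 86.31167602539062), [[443.0, 444.0], [561.0, 436.0], [562.0, 446.0], [444.0, 453.0]]) [0.50007593 0.44507035 0.20955356]
```

View pics/w2.png

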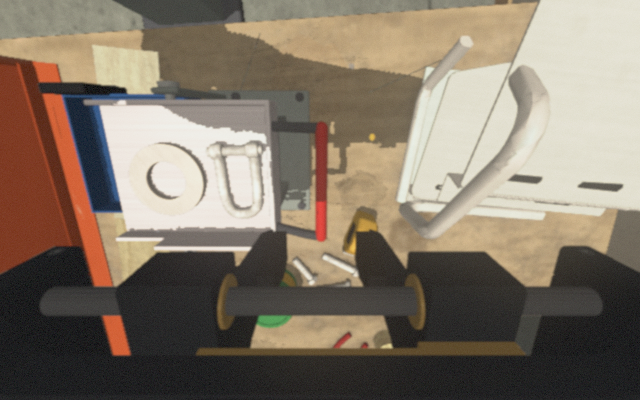

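The wrist view shows the red bar at (321,180), centred between the fingers, with the ring and shackle still in the pan and the tray beyond the lip. I'll descend and grip.

```bash
python3 -m inch '-0.1 0.0035 0 0.025 0 0 0;-0.1 0 0 0.025 0 0 0;-0.1 0 0 0.025 0 0 0;-0.1 0 0 0.025 0 0 0;-0.1 0 0 0.02 0 0 0;-0.1 0 0 0.01 0 0 0;-0.1 0 0 0.0075 0 0 0;-0.1 0 0 0 0 0 0;-1 0 0 0 0 0 0;-1 0 0 0 0 0 0;-1 0 0 0 0 0 0;-1 0 0 0 0 0 0;-1 0 0 0 0 0 0' 30; python3 tr.py; python3 -c "
from h import *
plan([.503,.4455,.197],-93.2)"
```

```text
clock: 15.8
tool_pos: [0.5029, 0.4449, 0.1982]
eef_rot: [0.029, 1.0, -0.003, 0.001]
contact_force: [-1.2, -5.8, 4.0]
opening: 0.116
finger_force: 29.4
tray (((569.0018310546875, 82.88720703125), (31.660865783691406, 7.006239414215088), 73.82489776611328), [[561.0, 69.0], [568.0, 67.0], [577.0, 97.0], [570.0, 99.0]])
rotvec tool [-0.0058  0.0013 -0.0012] deg yaw 0.07  then shift [-0.0001  0.0006  0.0012] q [-0.33  0.99 -1.03  1.43  0.88  1.21  0.05]
```

```bash
python3 -c "
import numpy as np
t=np.radians(np.arange(0,46,5));x=-165*np.cos(t)+55*np.sin(t);z=165*np.sin(t)+55*np.cos(t)
print(np.c_[-np.diff(x),-np.diff(z)].round(1))"
```

```text
[[ -5.4 -14.2]
 [ -6.6 -13.6]
 [ -7.8 -13. ]
 [ -8.9 -12.3]
 [ -9.9 -11.5]
 [-10.9 -10.6]
 [-11.8  -9.6]
 [-12.6  -8.5]
 [-13.3  -7.4]]
```

```bash
python3 -m inch '-1 0 -0.0013 -0.0036 0 0 0;-1 0 -0.0013 -0.0036 0 0 0;-1 0 -0.0014 -0.0035 0 0 0;-1 0 -0.0014 -0.0035 0 0 0;-1 0 -0.0016 -0.0034 0 0 0;-1 0 -0.0016 -0.0034 0 0 0;-1 0 -0.0017 -0.0034 0 0 0;-1 0 -0.0017 -0.0034 0 0 0;-1 0 -0.0019 -0.0033 0 0 0;-1 0 -0.0019 -0.0033 0 0 0;-1 0 -0.002 -0.0032 0 0 0;-1 0 -0.002 -0.0032 0 0 0;-1 0 -0.0022 -0.0031 0 0 0;-1 0 -0.0022 -0.0031 0 0 0;-1 0 -0.0023 -0.003 0 0 0;-1 0 -0.0022 -0.0031 0 0 0;-1 0 0 0 0 0 0'; python3 -c "
from h import *
O=np.array([.497,.326]);a=np.radians(-93.2);R=np.array([[np.cos(a),np.sin(a)],[-np.sin(a),np.cos(a)]])
t=get_state()['tool_pos'];X=(R@(t[:2]-O))[0]-.045;Z=t[2]+.007-.15
print(X,Z,np.hypot(X,Z),161.6-np.degrees(np.arctan2(Z,X)))
H,w=cloud('side','side3.png'); h,s,v=H[...,0],H[...,1],H[...,2]; z=w[...,2]
bl=(h>100)&(h<125)&(s>120)&(z<.08)&(z>.038)&(w[...,0]>.3)&(w[...,0]<.85)&(w[...,1]<.3)&(w[...,1]>0);print('tray',box(w[bl]))"
```

```text
clock: 17.27
tool_pos: [0.5008, 0.4167, 0.2508]
eef_rot: [0.028, 1.0, -0.002, 0.0]
contact_force: [-0.9, -5.6, -6.7]
opening: 0.113
finger_force: 30.5
-0.13578857663226623 0.10783758261173496 0.1733997744155384 20.0551266112453
tray (((487.63037109375, 161.33990478515625), (185.64016723632812, 182.56106567382812), 86.26853942871094), [[391.0, 75.0], [573.0, 63.0], [585.0, 248.0], [403.0, 260.0]])
```

View pics/side3.png

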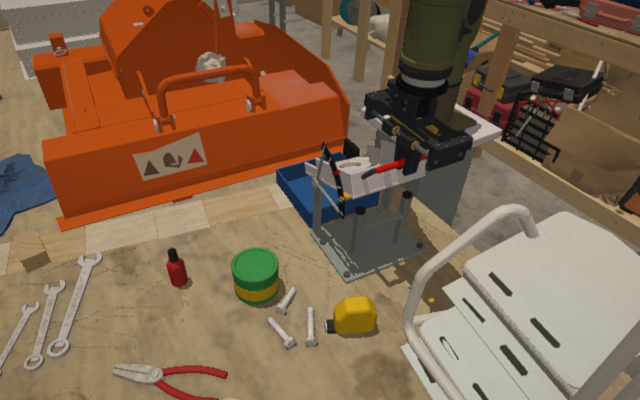

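The side view shows the pan at about 20°, with the yellow pointer at (345,198) below the red mark at (337,173). The tray measures (0.488, 0.161), which is on target. I'll continue to 45° and hold.

```bash
python3 -m inch '-1 0 -0.0024 -0.003 0 0 0;-1 0 -0.0024 -0.0029 0 0 0;-1 0 -0.0025 -0.0028 0 0 0;-1 0 -0.0026 -0.0028 0 0 0;-1 0 -0.0026 -0.0027 0 0 0;-1 0 -0.0027 -0.0027 0 0 0;-1 0 -0.0028 -0.0026 0 0 0;-1 0 -0.0028 -0.0026 0 0 0;-1 0 -0.0029 -0.0025 0 0 0;-1 0 -0.0029 -0.0024 0 0 0;-1 0 -0.003 -0.0024 0 0 0;-1 0 -0.003 -0.0023 0 0 0;-1 0 -0.0031 -0.0022 0 0 0;-1 0 -0.0031 -0.0022 0 0 0;-1 0 -0.0032 -0.0021 0 0 0;-1 0 -0.0032 -0.002 0 0 0;-1 0 -0.0033 -0.0019 0 0 0;-1 0 -0.0033 -0.0019 0 0 0;-1 0 -0.0033 -0.0018 0 0 0;-1 0 -0.0034 -0.0018 0 0 0';  cat > ang.py <<'E'
from h import *
O=np.array([.497,.326]);a=np.radians(-93.2);R=np.array([[np.cos(a),np.sin(a)],[-np.sin(a),np.cos(a)]])
t=get_state()['tool_pos'];X=(R@(t[:2]-O))[0]-.045;Z=t[2]+.007-.15
print(X,Z,np.hypot(X,Z),161.6-np.degrees(np.arctan2(Z,X)))
E
python3 ang.py
python3 -m inch '-1 0 0 0 0 0 0;-1 0 0 0 0 0 0;-1 0 0 0 0 0 0;-1 0 0 0 0 0 0'; python3 - <<'E'
import runpy;runpy.run_path('ang.py')
from h import *
p,d=snapshot('side'); cv2.imwrite('pics/c4.png',cv2.resize(p[120:260,240:440,::-1],(800,560),interpolation=2))
E
```

```text
clock: 18.98
tool_pos: [0.4971, 0.3593, 0.2982]
eef_rot: [0.028, 1.0, -0.001, -0.0]
contact_force: [-3.5, -4.0, -13.6]
opening: 0.111
finger_force: 31.2
-0.07823240218949538 0.15523547159040205 0.17383429003575065 44.853742907400814
clock: 19.32
tool_pos: [0.4971, 0.359, 0.2982]
eef_rot: [0.028, 1.0, -0.002, -0.0]
contact_force: [-3.5, -5.1, -13.7]
opening: 0.112
finger_force: 31.1
-0.07799197424584267 0.1552085798024995 0.1737021913824723 44.92057124893529
```

View pics/c4.png

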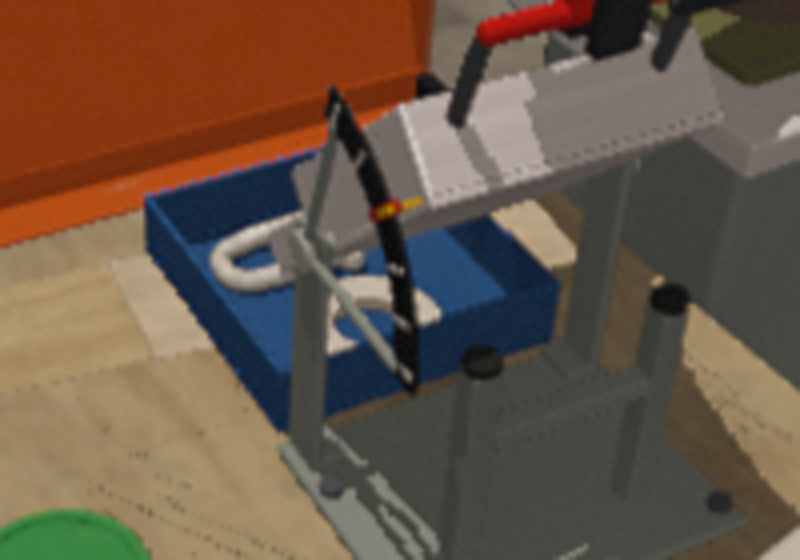

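The yellow pointer at (400,208) lies right on the red mark. The shackle (260,255) and ring (380,310) are both in the tray. I'll hold out the two seconds, then lower.

```bash
python3 -m inch '-1 0 0 0 0 0 0;-1 0 0 0 0 0 0;-1 0 0 0 0 0 0;-1 0 0 0 0 0 0;-1 0 0 0 0 0 0;-1 0 0 0 0 0 0;-1 0 0 0 0 0 0;-1 0 0 0 0 0 0;-1 0 0 0 0 0 0;-1 0 0 0 0 0 0;-1 0 0 0 0 0 0;-1 0 0 0 0 0 0;-1 0 0 0 0 0 0;-1 0 0 0 0 0 0;-1 0 0 0 0 0 0;-1 0 0 0 0 0 0;-1 0 0 0 0 0 0;-1 0 0 0 0 0 0;-1 0 0 0 0 0 0;-1 0 0 0 0 0 0' >/dev/null
python3 -m inch '-1 0 0.0034 0.0018 0 0 0;-1 0 0.0033 0.0018 0 0 0;-1 0 0.0033 0.0019 0 0 0;-1 0 0.0033 0.0019 0 0 0;-1 0 0.0032 0.002 0 0 0;-1 0 0.0032 0.0021 0 0 0;-1 0 0.0031 0.0022 0 0 0;-1 0 0.0031 0.0022 0 0 0;-1 0 0.003 0.0023 0 0 0;-1 0 0.003 0.0024 0 0 0;-1 0 0.0029 0.0024 0 0 0;-1 0 0.0029 0.0025 0 0 0;-1 0 0.0028 0.0026 0 0 0;-1 0 0.0028 0.0026 0 0 0;-1 0 0.0027 0.0027 0 0 0;-1 0 0.0026 0.0027 0 0 0;-1 0 0.0026 0.0028 0 0 0;-1 0 0.0025 0.0028 0 0 0;-1 0 0.0024 0.0029 0 0 0;-1 0 0.0024 0.003 0 0 0'
python3 ang.py
python3 -m inch '-1 0 0.0022 0.0031 0 0 0;-1 0 0.0023 0.003 0 0 0;-1 0 0.0022 0.0031 0 0 0;-1 0 0.0022 0.0031 0 0 0;-1 0 0.002 0.0032 0 0 0;-1 0 0.002 0.0032 0 0 0;-1 0 0.0019 0.0033 0 0 0;-1 0 0.0019 0.0033 0 0 0;-1 0 0.0017 0.0034 0 0 0;-1 0 0.0017 0.0034 0 0 0;-1 0 0.0016 0.0034 0 0 0;-1 0 0.0016 0.0034 0 0 0;-1 0 0 0 0 0 0'; python3 ang.py
python3 -m inch '-1 0 0.0007 0.0018 0 0 0;-1 0 0.0007 0.0017 0 0 0;-1 0 0.0007 0.0018 0 0 0;-1 0 0.0007 0.0018 0 0 0;-1 0 0.0007 0.0018 0 0 0;-1 0 0.0006 0.0018 0 0 0;-1 0 0.0006 0.0018 0 0 0;-1 0 0.0006 0.0015 0 0 0;-1 0 0 0 0 0 0;-1 0 0 0 0 0 0'; python3 ang.py
```

```text
clock: 22.7
tool_pos: [0.5011, 0.4164, 0.2511]
eef_rot: [0.029, 1.0, -0.003, 0.0]
contact_force: [-3.3, -9.2, -6.6]
opening: 0.114
finger_force: 30.5
-0.13549806471734072 0.10811914464555913 0.1733478438891929 20.18772001810467
clock: 23.78
tool_pos: [0.503, 0.4397, 0.2121]
eef_rot: [0.029, 1.0, -0.003, 0.001]
contact_force: [-2.6, -8.1, -4.9]
opening: 0.112
finger_force: 30.4
-0.1588183041418993 0.06910381122233528 0.17320101170593946 5.114454646809861
clock: 24.62
tool_pos: [0.5034, 0.4448, 0.1987]
eef_rot: [0.029, 1.0, -0.003, 0.001]
contact_force: [-2.1, -9.0, -4.4]
opening: 0.112
finger_force: 30.3
-0.16396505896068064 0.05570739275819908 0.17317001521018507 0.3652752639659411
```

```bash
python3 -m inch '-1 0 0.0002 0.0006 0 0 0;-1 0 0 0.0005 0 0 0;-1 0 0 0 0 0 0;-1 0 0 0 0 0 0'; python3 -m inch '-1 0 0 0.0005 0 0 0;-1 0 0 0.0005 0 0 0;-1 0 0 0 0 0 0;-1 0 0 0 0 0 0'
```

```text
clock: 24.95
tool_pos: [0.5035, 0.4449, 0.1982]
eef_rot: [0.029, 1.0, -0.003, 0.001]
contact_force: [-2.8, -10.1, -1.7]
opening: 0.112
finger_force: 30.1
clock: 25.28
tool_pos: [0.5035, 0.445, 0.1981]
eef_rot: [0.029, 1.0, -0.003, 0.001]
contact_force: [-4.0, -12.3, 2.6]
opening: 0.111
finger_force: 29.7
```

The pan is resting on its pads, since the vertical force has flipped sign. I'll release and retract.

```bash
python3 -m inch '-0.8 0 0 0 0 0 0;-0.6 0 0 0 0 0 0;-0.3 0 0 0 0 0 0;-0.1 0 0 0 0 0 0;-0.1 0 0 0 0 0 0;-0.1 0 0 0 0 0 0;-0.1 0 0 -0.01 0 0 0;-0.1 0 0 -0.02 0 0 0;-0.1 0 0 -0.03 0 0 0;-0.1 0 0 -0.03 0 0 0;-0.1 0 0 -0.03 0 0 0;-0.1 0 0 -0.03 0 0 0;-0.1 0 0 -0.03 0 0 0;-0.1 0 0 -0.02 0 0 0;-0.1 0 0 0 0 0 0;-0.1 0 0 0 0 0 0' ; python3 meas2.py | grep -E "handle|yellow"; python3 - <<'E'
from h import *
H,w=cloud('side','side5.png'); h,s,v=H[...,0],H[...,1],H[...,2]; z=w[...,2]
bl=(h>100)&(h<125)&(s>120)&(z<.08)&(z>.038)&(w[...,0]>.3)&(w[...,0]<.85)&(w[...,1]<.3)&(w[...,1]>0);print('tray',box(w[bl]))
E
```

```text
clock: 26.62
tool_pos: [0.5023, 0.448, 0.3976]
eef_rot: [0.028, 1.0, 0.0, 0.001]
contact_force: [0.7, 0.4, -0.5]
opening: 0.451
finger_force: 0.0
top handle 8 (((559.8802490234375, 441.19891357421875), (6.542918682098389, 2.435767650604248), 88.50114440917969), [[559.0, 438.0], [561.0, 438.0], [561.0, 444.0], [559.0, 445.0]]) 0.2120339503721127
yellow 562 0.6047984100463804 0.7403803897399959 0.30015237685019114 0.5288853045020261
high things near handle [np.float64(0.45), np.float64(0.45), np.float64(0.45)]
side handle 393 (((505.5274963378906, 446.64208984375), (11.143177032470703, 119.99944305419922), 86.95853424072266), [[445.0, 444.0], [565.0, 438.0], [566.0, 449.0], [446.0, 455.0]]) 0.21427615011799134
yellow 1265 0.610260412768983 0.7499237168933963 0.3630141771418327 0.5327022857228192
high things near handle [np.float64(0.45), np.float64(0.45), np.float64(0.45)]
tray (((541.7861328125, 157.34878540039062), (186.38650512695312, 77.08209228515625), 85.16590118408203), [[496.0, 68.0], [572.0, 61.0], [588.0, 247.0], [511.0, 253.0]])meas2.py:7: RuntimeWarning: Mean of empty slice.
  P=w[bk]; print("grip",len(P),P.mean(0), box(P))
  ret = um.true_divide(
```

View pics/side5.png

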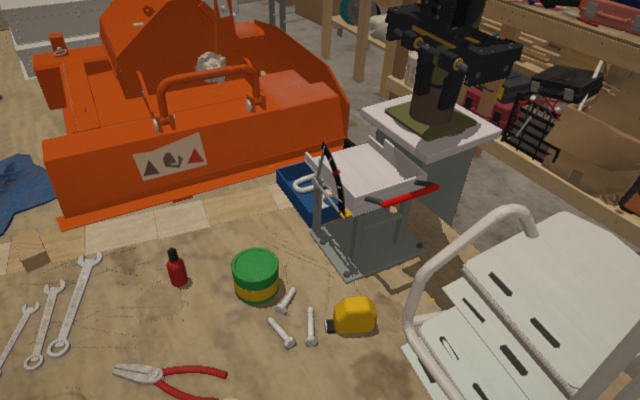

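The pan is level and empty at (370,175), with the pointer at the bottom of the ring. The shackle shows in the tray at (310,185), and the tin and tape measure haven't moved. I'm handing in.

```bash
python3 -c "
from plant import r
print(r.finish_job())"
```

```text
the job is handed in; nothing more can be done
None
```

I handed the job in at about 27 s: the tray is in place, the flange ring and shackle slid into it at the 45° mark with about two seconds' hold, the pan is level and released, and the tin and tape measure stand where they were.

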